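# Hang the sound check weight on the retracting hook

## Robot

A 7-joint arm with a two-finger parallel gripper is mounted at the origin on a cart in front of the work surface, level with it; the furniture and walls round the work are solid. World frame = base frame: x ahead of the robot, y to its left, z up, the work surface at z = 0. Lengths are in m, angles in rad, forces in N, time in s.
With the tool pointing down it reaches from about 0.425 to 0.925 m from the base axis. Payload 6.8 kg.
Tool frame: the origin (TCP) lies midway between the tips of the shut fingers; the grasp point (between the pads) lies manip.grip_point_offset behind it (manip.grip_point_offset is the distance from the TCP to the grasp point, in m); z points along the fingers, y is the line along which they close (so a half turn about z gives the same grasp; the last joint's range is limited). The gripper opens to 85 mm and grips with 20 to 120 N. Pads are 22 mm wide; open, the fingers measure 114 mm over their backs; the gripper's body (76 mm by 85 mm) begins 54 mm behind the grasp point. The pads swing forward as they close: fully open they stand 13 mm farther back than shut.
Start: joints at [1.093, 0.477, 0.022, 1.555, -0.011, 1.109, -0.083], TCP at [0.244, -0.629, 0.231] pointing down, gripper open.
Joint ranges: [-2.96, 2.96], [-0.34, 2.1], [-1.41, 1.46], [0.24, 2.44], [-1.37, 4.51], [0.17, 1.92], [-2.96, 2.96]. Speed limits (rad/s): [2.39, 2.39, 3.14, 3.14, 3.14, 3.14, 3.14].

## Interface

Orientations are given as a unit quaternion [x, y, z, w].
In Python, from workcell import manip gives the robot as it stands. The module is installed in compiled form; this text tells all that it offers.
- The arm moves only by the tool arm_command, never from a script. Its arguments are lists of equal length, an entry for each row: "dp": the shift along the tool's x, y, z as a fraction of full scale, a list of three; "dr": the turn, a rotation vector about the tool's x, y, z as a fraction of full scale, a list of three; "grip": the opening, from -1 (shut) to 1 (fully open), so that 0 is half open. In form: {"dp": [[x, y, z], ...], "dr": [[rx, ry, rz], ...], "grip": [grip, ...]}. A call has exactly 5 rows; each row is the pose to reach, as a shift and turn from the pose commanded when the call began, along the tool's axes at that moment; what a row does not reach only later rows make up. Full scale, the value 1, is 20 cm for a shift and 60 degrees for a turn. A row lasts 1/10 s, in which the tool goes at most 50 mm and 8.59 degrees, less where a joint would pass 70% of its speed; a pose out of reach is approached as far as the arm can. A call with a number of a shift or a turn outside -1 to 1 is refused whole. A call with a gripper value outside its range is refused whole. The fingers move at their own pace and stop on an object; the grip force is fixed at half the most. Time passes only in rows, so rows that repeat a pose let the fingers close, or fill a call up. It gives the time, the measured TCP pose, the force, the opening and the grip force at its end, in the units of the state.
- manip.state(): the state, without advancing time (a new reading comes with each control period).
- manip.capture(name): name is "scene" or "top"; returns the picture (384x512x3 uint8, red, green, blue); there is no depth.
- manip.camera_model(name): a dict with "vertical_fov" (degrees; the focal length in pixels is half the picture's height over the tangent of half this angle, whatever the lens; pixels are square), "cx", "cy" (the principal point, pixels), "distortion" ([k1, k2, p1, p2, k3] as OpenCV has them; the pictures are not rectified), "xyz" and "orientation" of the camera in the world. Camera axes: x right, y down, z forward; pixel columns grow to the right and rows downward; lengths in m; the calibration is good to about 2 mm. A picture is of the moment at which its call begins. camera_model takes no time and is no camera call.
- manip.finish_job(): hands the job in; it is judged then, once.
The state is a dict: "time_s": time; "joint_pos": joint angles; "dq": joint speeds; "joint_torque": joint torques, N m; "position": TCP position; "orientation": TCP orientation; "ft_force": force on the tool from outside, world axes, zero at the start; "wrist_torque": the same for the moment, N m; "grip_width": opening from 0.0 (shut) to 1.0 (fully open); "gripper_force": force on a finger pad.
Only numpy, scipy, OpenCV 4.12 (cv2) and the standard library are available. Lean on these libraries where they do the work, as an engineer would, in place of code of your own. Each camera call takes 0.05 s, during which the arm holds its last target. There are 200 camera calls.

## Task

One of the two sealed tin weights on the hook stand has a core that has come loose inside: lift a tin out by its eye, tilt it sideways to feel whether something shifts, and stand it back upright in its nest. Then pull the sprung hook down by its knob, slide it sideways into the eye of the sound tin and let it up gently, without letting it fly, so that this tin hangs still and free with the hook at its top again. The loose tin must not be hung and stays upright in its nest; leave the things around alone.

Things in the scene. Friction and masses are not known exactly. Their poses are not given: they have to be found in the camera images.
- hook_stand: Aluminium bench stand, fixed. Origin on the bench midway between the nests; y is the line of the nests and rails, x points away from the robot. Base plate 10 mm thick, x = -45 to 170 mm, 540 mm wide. Posts 30 mm square, 313 mm high at x = 140, y = +-250 mm carry two rails along y (x = 140, z = 125 and 285 mm); the hook's trolley slides on them, its drum reaching z = 352 mm.
- nest_left (a point): Centre of the nest floor at stand y = +160 mm (10 mm above the bench): four low bars, 6 mm high, round a 60 mm square. In it stands one of two sealed square steel tins that look just alike: 54 mm wide (lid 56), 46 mm high, about 0.36 kg, within 2 mm of the nest's centre, sides parallel to the stand's axes within 0.02 rad.
- nest_right (a point): The same for the nest at stand y = -160 mm, with the other tin. Which tin is loose cannot be seen and varies: in it a core of half the weight slides up to 16 mm either way along the stand's y. It goes when the tin is leaned about 17 degrees or more that way (turned about the stand's x) and stays there when the tin is level again.
- eye_left (a point): Place of the gripping bar of the left tin as it stands in the nest, 93 mm above the nest floor (a point of the stand: it does not move with the tin). On each lid stands a flat eye, a plate 50 mm wide along x, 8 mm thick along y, its window 34 mm wide and 52 to 86 mm above the tin's underside; the bar above (50 x 8 x 14 mm) is centred here. Pinch it across its thickness, along y.
- eye_right (a point): The same for the right tin: centre of its top bar while it stands in the nest.
- knob_mid (a point): Middle of the upright round black knob (18 mm diameter, 34 mm high) on the hook's arm; a shoulder 24 mm in diameter lies at its foot, 17 mm below this point, against which fingers can push down. The hook hangs right under the knob. The arm (16 mm wide) runs from below the knob back to the trolley along the stand's x.
- hook_low (a point): Centre of the double hook at its lowest, on the axis of the 7 mm wire, 93 mm straight below knob_mid. From here a horn runs along the stand's y to each side: straight for 26 mm, then rising 11 mm to a tip at 33 mm (both wire axis; 3.5 mm wire radius to be added). The stem (8 mm diameter) goes straight up.
- trolley (a joint): Sideways position of the hook along the stand's y, m: 0 in the middle, + to the left nest, range +-0.165; moves freely with light friction (1 N).
- pull_hook (a joint): How far the hook is pulled down, m: 0 at the top stop, at most 0.100. A spring pulls it up with about 7.5 N net at the top and 10.5 N at the bottom, stronger than the weight of a tin: released, it flies up; with a tin on it, it lifts the tin to the top stop.
- timer: White bench timer 62 x 62 x 21 mm, bystander.
- beaker: Glass beaker, 54 mm diameter, 71 mm high, bystander.
- bottle: White buffer bottle 58 mm diameter, 118 mm high, bystander.

How it is judged:
By the outcome, as a careful person would: the job done as asked, in the order asked, and still so for the second after the job is handed in, with the robot touching nothing.
It also fails if it takes over 58 s, if anything falls off the work surface, if the arm or the gripper's body presses on something with over 40 N, if the wrist force passes 120 N, or if a joint passes its speed limit or range.

## Working session

There is one attempt and no reset: what is moved stays moved. The work goes in short steps, Python scripts to look and compute and a tool call to move; the robot and the scene stay as the last step left them, time stands still between calls to the robot, and variables do not carry over. Pictures are saved under pics/ and viewed, at most 10 in all, crops included, and the job is handed in when it is done.

Besides the shell and the picture viewer there is one more tool, called after "Request:" as name(argument=value, ...) on one line, values as JSON. arm_command: Moves the arm, as the interface text tells. Its arguments: {"type":"object","properties":{"dp":{"type":"array","items":{"type":"array","items":{"type":"number"}}},"dr":{"type":"array","items":{"type":"array","items":{"type":"number"}}},"grip":{"type":"array","items":{"type":"number"}}},"required":["dp","dr","grip"]}

```bash
mkdir -p pics
cat > h.py <<'E'
import numpy as np, cv2
from workcell import manip
from scipy.spatial.transform import Rotation as R
def cap(n,f):
    im=manip.capture(n); cv2.imwrite('pics/'+f,im[:,:,::-1]); return im
def K(m): 
    f=192/np.tan(np.radians(m['vertical_fov']/2)); return np.array([[f,0,m['cx']],[0,f,m['cy']],[0,0,1]])
def ray(n,uv):
    m=manip.camera_model(n); p=cv2.undistortPoints(np.array([[uv]],float),K(m),np.array(m['distortion'],float))[0,0]
    return np.array(m['xyz']),R.from_quat(m['orientation']).apply([p[0],p[1],1])
def onz(n,uv,z):
    o,d=ray(n,uv); return o+d*(z-o[2])/d[2]
def tri(u1,u2):
    o1,d1=ray('scene',u1);o2,d2=ray('top',u2)
    s=np.linalg.lstsq(np.c_[d1,-d2],o2-o1,rcond=None)[0]; a=o1+d1*s[0];b=o2+d2*s[1]; return (a+b)/2,np.linalg.norm(a-b)
def proj(n,P):
    m=manip.camera_model(n);r=R.from_quat(m['orientation']).inv()
    return cv2.projectPoints(r.apply(np.atleast_2d(P)-np.array(m['xyz'])),np.zeros(3),np.zeros(3),K(m),np.array(m['distortion'],float))[0][:,0]
def go(P,Q=None):
    "shift/turn in units"
    s=manip.state();r=R.from_quat(s['orientation'])
    print('dp',np.round(r.inv().apply(np.array(P)-s['position'])/.2,3), 'dr',None if Q is None else np.round((r.inv()*Q).as_rotvec()/np.radians(60),3))
E
python3 - <<'E'
from h import *
a=cap('scene','s0.png');b=cap('top','t0.png')
for n in('scene','top'):
    m=manip.camera_model(n);print(n,m['xyz'],m['vertical_fov'],R.from_quat(m['orientation']).as_matrix().round(2).tolist())
print(manip.state(),manip.grip_point_offset)
E
```

```text
scene [-0.4028455   0.86643856  0.95948023] 49.762700979710026 [[-0.67, -0.42, 0.61], [-0.74, 0.36, -0.57], [0.01, -0.83, -0.55]]
top [0.29603154 0.06003837 1.531017  ] 46.38441400050403 [[0.03, -0.99, 0.12], [-1.0, -0.03, -0.01], [0.01, -0.12, -0.99]]
{'time_s': 0.1, 'joint_pos': array([ 1.09292193,  0.47770452,  0.02235026,  1.55634426, -0.01151975,
        1.10930014, -0.08310902]), 'dq': array([-1.02293039e-04, -1.71276576e-03, -5.05137665e-04, -4.74249039e-03,
       -1.47595290e-05, -3.24860684e-04, -1.22274925e-03]), 'joint_torque': array([ 5.04705604e-03, -5.97755706e+01,  1.61326747e+00, -2.81954885e+01,
        1.26316704e-02,  4.99196729e-03, -1.41618834e-06]), 'position': array([ 0.24374774, -0.628885  ,  0.23043526]), 'orientation': array([ 9.82957080e-01,  1.83833393e-01, -2.00321786e-04, -7.89086576e-04]), 'ft_force': array([ 0.06616691,  0.47232556, -0.95582148]), 'wrist_torque': array([0.00460033, 0.0084534 , 0.04777388]), 'gripper_force': 0.0, 'grip_width': 1.0041787129255126} 0.0187
```

View pics/s0.png

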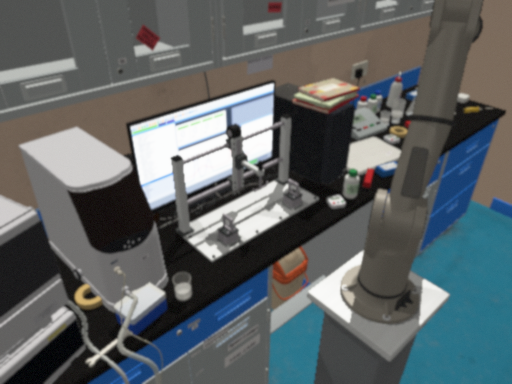

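View pics/t0.png

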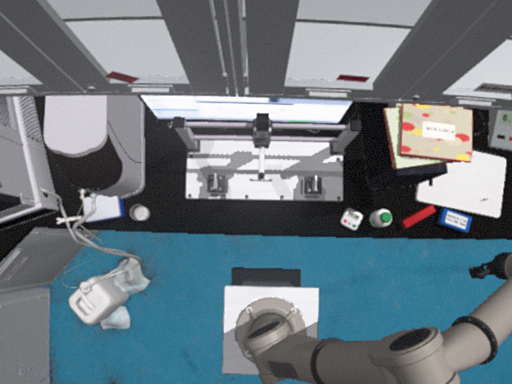

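The top view shows the stand's plate from (187,140) to (343,199), the tins at (217,183) and (313,185), and the hook arm at (262,160). The scene view shows the tins at (229,230) and (291,192). Next I'll take closer crops.

Run:
```python
import cv2,numpy as np
a=cv2.imread('pics/t0.png')[105:215,170:370];b=cv2.imread('pics/s0.png')[110:260,165:325]
cv2.imwrite('pics/c0.png',np.vstack([cv2.resize(a,(720,396),interpolation=2)])); cv2.imwrite('pics/c1.png',cv2.resize(b,(640,600),interpolation=2))
from h import *
# plate front edge / sides by brightness mask on z=.01
t=cv2.imread('pics/t0.png');g=cv2.cvtColor(t,6)
m=np.zeros_like(g);m[160:205,175:355]=(g[160:205,175:355]>95)
for y in (165,172,180,190,195):
    xs=np.where(m[y])[0];print(y,xs.min(),xs.max())
for x in (195,240,262,290,335): print(x,np.where(m[:,x])[0].max())
```

```text
165 186 341
172 186 342
180 186 342
190 185 342
195 185 342
195 198
240 199
262 199
290 200
335 200
```

View pics/c0.png

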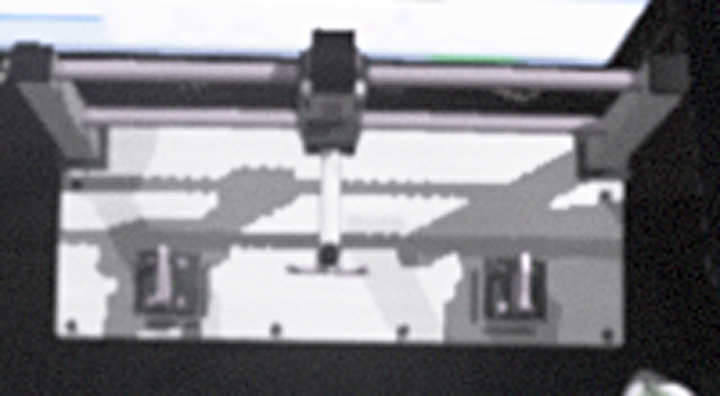

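View pics/c1.png

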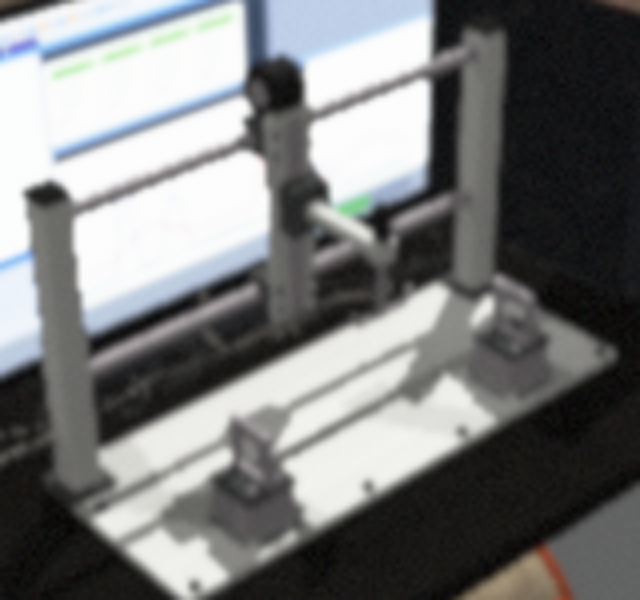

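The top crop shows the plate's front edge from (56,336) to (624,346) and the knob at (328,255). The eye bars are near (162,273) and (525,280). The scene crop shows the knob at (385,238) and the eyes at (250,450) and (512,310).

Run:
```python
from h import *
T=lambda x,y:(170+(x+.5)/3.6-.5,105+(y+.5)/3.6-.5)
S=lambda x,y:(165+(x+.5)/4-.5,110+(y+.5)/4-.5)
L=onz('top',T(56,336),.01);Rr=onz('top',T(624,346),.01);v=L-Rr;w=np.linalg.norm(v)
yaw=np.arctan2(-v[0],v[1]);print(L,Rr,w,'yaw',yaw)
# scene: front edge pts
p=onz('scene',S(190,600),.01);q=onz('scene',S(618,352),.01);print('scene',p,q,np.linalg.norm(p-q),np.arctan2(-(p-q)[0],(p-q)[1]))
c=(L+Rr)/2;M=R.from_euler('z',yaw).as_matrix();o=c+M@[.045,0,0];o[2]=0;print('origin',o)
print('knob',*tri(S(385,232),T(328,252)))
t=M.T@(tri(S(385,232),T(328,252))[0]-o);print('knob in stand',t)
for n,y in(('L',.16),('R',-.16)):
    P=[o+M@[dx,y,.110] for dx in(-.025,.025)];Q=[o+M@[dx,y,.103] for dx in(-.025,0,.025)]
    print(n,'top px crop',((proj('top',P)-[170,105])*3.6).round(),'scene',((proj('scene',P)-[165,110])*4).round())
```

```text
[0.44128075 0.30325    0.01      ] [ 0.44705396 -0.23798354  0.01      ] 0.5412643362995867 yaw 0.010666360534916987
scene [0.44311476 0.29807238 0.01      ] [ 0.44720333 -0.24089017  0.01      ] 0.5389780649483118 0.007585846939930072
origin [0.48916479 0.03311321 0.        ]
knob [0.49068159 0.04645973 0.24338924] 0.007465225108761139
knob in stand [0.00165907 0.01332959 0.24338924]
L top px crop [[162. 303.]
 [164. 248.]] scene [[270. 440.]
 [232. 413.]]
R top px crop [[522. 310.]
 [522. 254.]] scene [[532. 300.]
 [493. 279.]]
```

```bash
cat >> h.py <<'E'
YAW=.009; O=np.array([.4895,.032,0]); M=R.from_euler('z',YAW)
def W(x,y,z): return O+M.apply([x,y,z])
QD=R.from_matrix(np.array([[np.cos(YAW),np.sin(YAW),0],[np.sin(YAW),-np.cos(YAW),0],[0,0,-1]]).T)
QD=R.from_matrix(np.c_[[np.cos(YAW),np.sin(YAW),0],[np.sin(YAW),-np.cos(YAW),0],[0,0,-1]])
def tgt(x,y,z): go(W(x,y,z),QD)
E
python3 -c "
from h import *
tgt(0,-.161,.21)"
```

```text
dp [ 2.056 -1.884  0.105] dr [-0.002  0.     0.345]
```

Request:
arm_command(dp=[[0.2,-0.18,0],[0.38,-0.35,0],[0.57,-0.52,0],[0.76,-0.7,0],[0.95,-0.87,0]], dr=[[0,0,0],[0,0,0],[0,0,0],[0,0,0],[0,0,0]], grip=[1,1,1,1,1])

```text
time_s: 0.6
position: [0.355, -0.4032, 0.231]
orientation: [0.983, 0.184, -0.0, -0.0]
ft_force: [2.0, -0.3, 0.3]
grip_width: 1.0
gripper_force: 0.0
```

Request:
arm_command(dp=[[0.2,-0.18,0.02],[0.4,-0.36,0.03],[0.6,-0.54,0.05],[0.8,-0.72,0.08],[0.95,-0.87,0.1]], dr=[[0,0,0.07],[0,0,0.14],[0,0,0.21],[0,0,0.28],[0,0,0.345]], grip=[0.5,0.3,0.3,0.3,0.3])

```text
time_s: 1.1
position: [0.466, -0.1802, 0.2119]
orientation: [1.0, 0.003, 0.0, 0.0]
ft_force: [0.7, -0.3, -0.3]
grip_width: 0.649
gripper_force: 0.0
```

```bash
python3 -c "
from h import *
tgt(0,-.161,.21);s=manip.state();print(s['position'],s['joint_pos'],s['time_s'],s['grip_width'])
tgt(0,-.161,.085)"
```

```text
dp [ 0.126 -0.256  0.01 ] dr [ 0.    -0.    -0.003]
[ 0.46599647 -0.18024861  0.21192257] [ 0.40203314  0.21958287 -0.18129728  1.97822043  0.04855072  0.94769411
 -1.3687819 ] 1.1 0.6493297327092276
dp [ 0.126 -0.256  0.635] dr [ 0.    -0.    -0.003]
```

Request:
arm_command(dp=[[0.06,-0.13,0],[0.125,-0.255,0],[0.125,-0.255,0.15],[0.125,-0.255,0.3],[0.125,-0.255,0.3]], dr=[[0,0,0],[0,0,0],[0,0,0],[0,0,0],[0,0,0]], grip=[0,0,0,0,0])

```text
time_s: 1.6
position: [0.487, -0.1301, 0.1487]
orientation: [1.0, 0.005, -0.004, -0.001]
ft_force: [-0.5, -0.9, 0.3]
grip_width: 0.496
gripper_force: 0.0
```

Run:
```python
from h import *
tgt(0,-.161,.085);s=manip.state();print(s['position'])
a=cap('scene','s1.png');b=cap('top','t1.png')
cv2.imwrite('pics/c2.png',np.vstack([cv2.resize(a[140:240,240:340,::-1],(400,400),interpolation=2)]) if 0 else np.hstack([cv2.resize(a[140:240,245:345,::-1],(400,400),interpolation=2),cv2.resize(b[130:230,265:365,::-1],(400,400),interpolation=2)]))
```

```text
dp [ 0.022 -0.005  0.318] dr [-0.001  0.007  0.   ]
[ 0.48704228 -0.13013936  0.14866059]
```

View pics/c2.png

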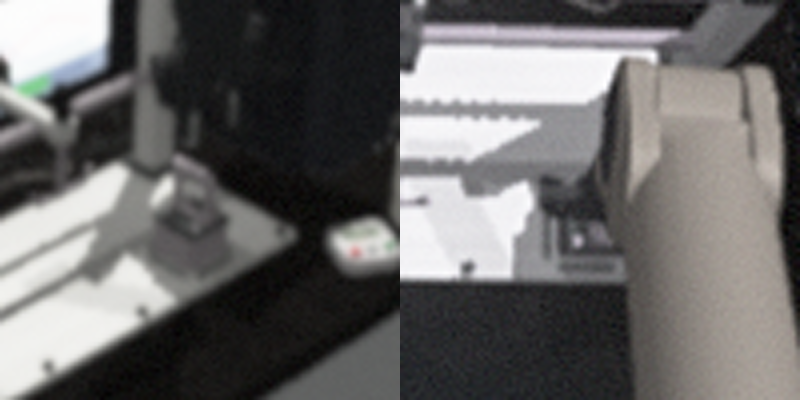

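The fingers, at scene-crop (193,125) and (233,105), stand above and either side of the eye at (190,170). I'll go down and grip.

Request:
arm_command(dp=[[0.015,-0.005,0.12],[0.015,-0.005,0.22],[0.015,-0.005,0.315],[0.015,-0.005,0.315],[0.015,-0.005,0.315]], dr=[[0,0,0],[0,0,0],[0,0,0],[0,0,0],[0,0,0]], grip=[0,0,0,-0.5,-1])

```text
time_s: 2.2
position: [0.494, -0.1302, 0.0905]
orientation: [1.0, 0.004, 0.001, 0.0]
ft_force: [1.1, 0.1, 0.1]
grip_width: 0.173
gripper_force: 0.0
```

Request:
arm_command(dp=[[0,0,0],[0,0,0],[0,0,0],[0,0,0],[0,0,0]], dr=[[0,0,0],[0,0,0],[0,0,0],[0,0,0],[0,0,0]], grip=[-1,-1,-1,-1,-1])

```text
time_s: 2.7
position: [0.4942, -0.1297, 0.0906]
orientation: [1.0, 0.004, 0.001, 0.0]
ft_force: [-1.5, 1.7, 6.9]
grip_width: 0.075
gripper_force: 63.1
```

Request:
arm_command(dp=[[0,0,-0.04],[0,0,-0.13],[0,0,-0.23],[0,0,-0.32],[0,0,-0.38]], dr=[[0,0,0],[0,0,0],[0,0,0],[0,0,0],[0,0,0]], grip=[-1,-1,-1,-1,-1])

```text
time_s: 3.2
position: [0.4931, -0.1301, 0.1666]
orientation: [1.0, 0.004, 0.0, 0.0]
ft_force: [0.3, 0.3, -4.3]
grip_width: 0.073
gripper_force: 61.7
```

Request:
arm_command(dp=[[0,0,0],[0,0,0],[0,0,0],[0,0,0],[0,0,0]], dr=[[0,0,0],[0,0,0],[0,0,0],[0,0,0],[0,0,0]], grip=[-1,-1,-1,-1,-1])

```text
time_s: 3.7
position: [0.4927, -0.1298, 0.1644]
orientation: [1.0, 0.004, -0.001, -0.0]
ft_force: [-0.6, 0.1, -2.8]
grip_width: 0.077
gripper_force: 61.7
```

```bash
cat >> h.py <<'E'
def wr(n=16):
    F=[]
    for _ in range(n):
        manip.capture('top'); s=manip.state(); F.append(np.r_[s['ft_force'],s['wrist_torque']])
    F=np.array(F);print('mean',F.mean(0).round(4),'sem',(F.std(0)/n**.5).round(4),s['time_s'],s['position'].round(4),R.from_quat(s['orientation']).as_rotvec().round(3),s['grip_width'])
E
python3 -c "
from h import *
wr()"
```

```text
mean [ 5.7400e-02  1.2750e-01 -3.3946e+00  3.0000e-03 -3.4000e-03 -2.1000e-02] sem [0.1253 0.128  0.1699 0.0063 0.0083 0.0063] 4.5 [ 0.4931 -0.1298  0.1651] [3.142 0.013 0.   ] 0.07292321835008726
```

Request:
arm_command(dp=[[0,0,0],[0,0,0],[0,0,0],[0,0,0],[0,0,0]], dr=[[0.1,0,0],[0.2,0,0],[0.3,0,0],[0.4,0,0],[0.47,0,0]], grip=[-1,-1,-1,-1,-1])

```text
time_s: 5.0
position: [0.4933, -0.1317, 0.165]
orientation: [0.97, 0.003, -0.0, -0.245]
ft_force: [0.6, -0.0, -3.8]
grip_width: 0.074
gripper_force: 61.7
```

Request:
arm_command(dp=[[0,0,0],[0,0,0],[0,0,0],[0,0,0],[0,0,0]], dr=[[0,0,0],[0,0,0],[0,0,0],[0,0,0],[0,0,0]], grip=[-1,-1,-1,-1,-1])

```text
time_s: 5.5
position: [0.4933, -0.129, 0.1656]
orientation: [0.97, 0.005, -0.001, -0.243]
ft_force: [-0.2, 0.6, -3.5]
grip_width: 0.078
gripper_force: 61.7
```

Request:
arm_command(dp=[[0,0,0],[0,0,0],[0,0,0],[0,0,0],[0,0,0]], dr=[[-0.1,0,0],[-0.2,0,0],[-0.3,0,0],[-0.4,0,0],[-0.47,0,0]], grip=[-1,-1,-1,-1,-1])

```text
time_s: 6.0
position: [0.4935, -0.1281, 0.1661]
orientation: [1.0, 0.005, 0.001, 0.002]
ft_force: [-0.1, -0.8, -3.4]
grip_width: 0.079
gripper_force: 61.6
```

```bash
python3 -c "
from h import *
manip.capture('top');manip.capture('top');manip.capture('top');wr()"
```

```text
mean [ 1.5090e-01 -1.5830e-01 -3.4047e+00 -1.9400e-02  2.7000e-03 -3.0000e-04] sem [0.1545 0.1301 0.1392 0.007  0.0059 0.007 ] 6.95 [ 0.4931 -0.1299  0.1651] [-3.142 -0.013 -0.   ] 0.07595438248989188
```

Request:
arm_command(dp=[[0,0,0],[0,0,0],[0,0,0],[0,0,0],[0,0,0]], dr=[[-0.1,0,0],[-0.2,0,0],[-0.3,0,0],[-0.4,0,0],[-0.47,0,0]], grip=[-1,-1,-1,-1,-1])

```text
time_s: 7.45
position: [0.4938, -0.1283, 0.1653]
orientation: [0.97, 0.005, 0.002, 0.245]
ft_force: [-0.6, 0.0, -3.3]
grip_width: 0.078
gripper_force: 61.6
```

Request:
arm_command(dp=[[0,0,0],[0,0,0],[0,0,0],[0,0,0],[0,0,0]], dr=[[0,0,0],[0,0,0],[0,0,0],[0,0,0],[0,0,0]], grip=[-1,-1,-1,-1,-1])

```text
time_s: 7.95
position: [0.493, -0.1308, 0.1654]
orientation: [0.97, 0.003, 0.001, 0.243]
ft_force: [-0.7, 0.2, -4.1]
grip_width: 0.074
gripper_force: 61.6
```

Request:
arm_command(dp=[[0,0,0],[0,0,0],[0,0,0],[0,0,0],[0,0,0]], dr=[[0.1,0,0],[0.2,0,0],[0.3,0,0],[0.4,0,0],[0.47,0,0]], grip=[-1,-1,-1,-1,-1])

```text
time_s: 8.45
position: [0.4931, -0.1318, 0.1659]
orientation: [1.0, 0.003, 0.001, -0.001]
ft_force: [-0.9, -0.1, -3.8]
grip_width: 0.074
gripper_force: 61.6
```

```bash
python3 -c "
from h import *
manip.capture('top');manip.capture('top');manip.capture('top');wr()"
```

```text
mean [ 0.0993  0.154  -3.287   0.0098  0.0091 -0.0104] sem [0.1274 0.154  0.1123 0.009  0.0068 0.0071] 9.4 [ 0.4931 -0.1299  0.1651] [3.141 0.013 0.   ] 0.07156336598537824
```

```bash
cat >> h.py <<'E'
def wr2(n=30):
    F=[];J=[]
    for _ in range(n):
        manip.capture('top'); s=manip.state(); F.append(s['wrist_torque']);J.append(s['joint_torque'])
    F=np.array(F);J=np.array(J)
    for A in(F,J): print('mean',A.mean(0).round(4),'sem',(A.std(0)/n**.5).round(4))
    print('tx',F[:,0].round(2),s['time_s'])
E
python3 -c "
from h import *
wr2()"
```

```text
mean [-0.0058 -0.0006  0.0035] sem [0.0065 0.0052 0.0042]
mean [-2.90000e-03 -4.52842e+01 -8.13100e-01 -2.47939e+01  1.02000e-02
 -1.20000e-03 -1.00000e-04] sem [0.0019 0.0002 0.0005 0.0001 0.     0.     0.    ]
tx [-0.06  0.01  0.02 -0.03 -0.01 -0.07  0.04 -0.05  0.06 -0.04 -0.01 -0.01
 -0.02  0.02 -0.02  0.07 -0.   -0.02  0.05 -0.01 -0.02  0.05 -0.   -0.03
 -0.05  0.01 -0.05  0.03 -0.01 -0.04] 10.9
```

Request:
arm_command(dp=[[0,0,0],[0,0,0],[0,0,0],[0,0,0],[0,0,0]], dr=[[0.12,0,0],[0.24,0,0],[0.36,0,0],[0.48,0,0],[0.5,0,0]], grip=[-1,-1,-1,-1,-1])

```text
time_s: 11.4
position: [0.4925, -0.1339, 0.1635]
orientation: [0.966, 0.001, -0.001, -0.259]
ft_force: [-0.6, -0.3, -4.0]
grip_width: 0.074
gripper_force: 61.7
```

Request:
arm_command(dp=[[0,0,0],[0,0,0],[0,0,0],[0,0,0],[0,0,0]], dr=[[0,0,0],[0,0,0],[0,0,0],[0,0,0],[0,0,0]], grip=[-1,-1,-1,-1,-1])

```text
time_s: 11.9
position: [0.4933, -0.129, 0.1656]
orientation: [0.966, 0.005, -0.001, -0.258]
ft_force: [-0.3, 1.2, -4.3]
grip_width: 0.076
gripper_force: 61.7
```

Request:
arm_command(dp=[[0,0,0],[0,0,0],[0,0,0],[0,0,0],[0,0,0]], dr=[[-0.12,0,0],[-0.24,0,0],[-0.36,0,0],[-0.48,0,0],[-0.5,0,0]], grip=[-1,-1,-1,-1,-1])

```text
time_s: 12.4
position: [0.4937, -0.1254, 0.166]
orientation: [1.0, 0.008, 0.001, 0.0]
ft_force: [0.4, 1.3, -3.2]
grip_width: 0.077
gripper_force: 61.6
```

```bash
python3 -c "
from h import *
for i in range(6):manip.capture('top')
wr2()"
```

```text
mean [ 0.0079 -0.0027  0.0074] sem [0.0047 0.0053 0.0059]
mean [ 1.81000e-02 -4.52615e+01 -6.76200e-01 -2.47846e+01  6.60000e-03
  8.00000e-04  3.80000e-03] sem [0.0185 0.009  0.0076 0.0005 0.0018 0.0006 0.0012]
tx [ 0.01  0.02  0.   -0.01  0.03 -0.01  0.05 -0.01  0.03  0.02  0.03 -0.01
 -0.   -0.05  0.02 -0.05 -0.    0.02 -0.03  0.01  0.06  0.01  0.04 -0.01
 -0.    0.03  0.02  0.04  0.01 -0.01] 14.2
```

Level torque about x after the + and − tilts differs by about 0 ± 0.008 N·m, where a loose core would give 0.056. Joint 5 changed by only 0.004 N·m. So the right tin is sound, and I'll set it back.

Request:
arm_command(dp=[[0,0,0.08],[0,0,0.16],[0,0,0.24],[0,0,0.3],[0,0,0.34]], dr=[[0,0,0],[0,0,0],[0,0,0],[0,0,0],[0,0,0]], grip=[-1,-1,-1,-1,-1])

```text
time_s: 14.7
position: [0.4928, -0.1298, 0.0962]
orientation: [1.0, 0.004, -0.0, -0.0]
ft_force: [-0.2, -0.4, -2.5]
grip_width: 0.08
gripper_force: 61.5
```

Request:
arm_command(dp=[[0,0,0.01],[0,0,0.02],[0,0,0.03],[0,0,0.035],[0,0,0.038]], dr=[[0,0,0],[0,0,0],[0,0,0],[0,0,0],[0,0,0]], grip=[-1,-1,-1,-1,-1])

```text
time_s: 15.2
position: [0.4937, -0.1296, 0.0906]
orientation: [1.0, 0.004, 0.001, 0.0]
ft_force: [-3.8, 2.1, 11.2]
grip_width: 0.075
gripper_force: 63.7
```

```bash
python3 -c "
from h import *
s=manip.state();print(s['position'],s['ft_force'],s['grip_width']);print(onz.__name__)
s=cap('scene','s2.png');cv2.imwrite('pics/c3.png',cv2.resize(s[110:260,165:365,::-1],(800,600),interpolation=2))"
```

```text
[ 0.49367202 -0.1296138   0.09062356] [-3.76059789  2.11377153 11.15194006] 0.07540349700261273
onz
```

View pics/c3.png

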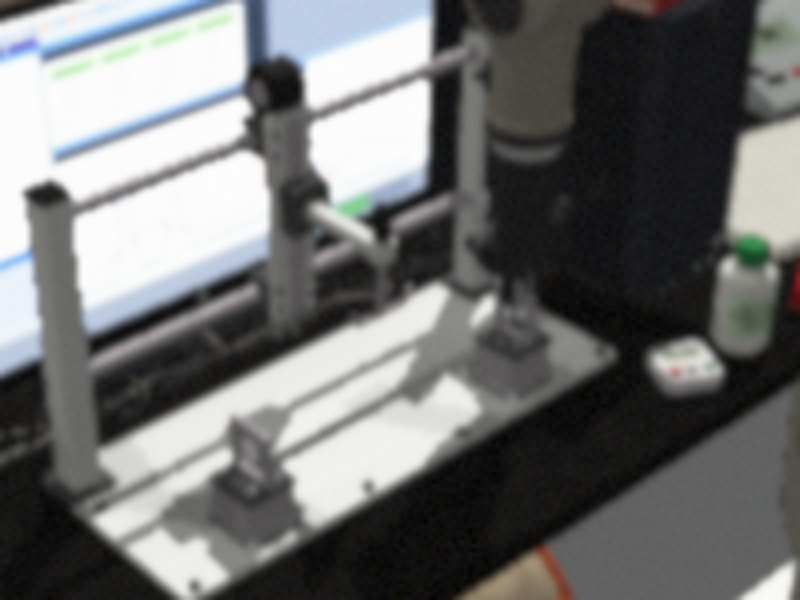

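The tin is back in its nest with its base down. Next I release it, rise, and compute the knob.

Request:
arm_command(dp=[[0,0,0],[0,0,0],[0,0,-0.05],[0,0,-0.2],[0,0,-0.4]], dr=[[0,0,0],[0,0,0],[0,0,0],[0,0,0],[0,0,0]], grip=[-0.3,0,0,0,0])

```text
time_s: 15.75
position: [0.4919, -0.1297, 0.1697]
orientation: [1.0, 0.004, -0.002, -0.0]
ft_force: [1.4, -0.1, -0.4]
grip_width: 0.502
gripper_force: 0.0
```

Run:
```python
from h import *
T=lambda x,y:(170+(x+.5)/3.6-.5,105+(y+.5)/3.6-.5)
S=lambda x,y:(165+(x+.5)/4-.5,110+(y+.5)/4-.5)
m=M.as_matrix()
for n,uv in(('knobtop',(385,212)),('knobmid',(385,232)),('armend',(385,247)),('hook',(383,302))):
    o,d=ray('scene',S(*uv));a=m.T@(o-O);b=m.T@d;print(n,(a-b*a[0]/b[0]).round(4))
for z in(.15,.24,.25):print(z,'hook/knob top view',(m.T@(onz('top',T(329,269),z)-O)).round(4),(m.T@(onz('top',T(328,253),z)-O)).round(4))
# scene crop dark profile down knob column
g=cv2.cvtColor(cv2.imread('pics/s0.png'),6)[158:192,255:268];print(g)
s=manip.state();print(s['position'],s['grip_width'],s['time_s'])
tgt(0,.0125,.30)
```

```text
knobtop [0.     0.0109 0.2616]
knobmid [-0.      0.0106  0.2419]
armend [0.     0.0103 0.2269]
hook [-0.      0.0118  0.1714]
0.15 hook/knob top view [0.0035 0.0149 0.15  ] [0.0175 0.016  0.15  ]
0.24 hook/knob top view [-0.0093  0.0159  0.24  ] [0.0038 0.0169 0.24  ]
0.25 hook/knob top view [-0.0107  0.016   0.25  ] [0.0023 0.017  0.25  ]
[[214 203 193 183 178 174 174 173 171 170 164 148 131]
 [192 185 180 171 163 162 165 160 150 141 127 105  81]
 [178 177 171 157 138 130 129 126 107  90  76  55  39]
 [179 175 160 130  96  83  84  76  58  46  36  34  47]
 [173 163 136  95  58  40  39  39  31  34  49  70  96]
 [143 127  96  58  28  25  23  30  43  69  95 122 142]
 [106  79  53  31  23  18  27  49  80 113 140 153 157]
 [126  80  44  26  20  17  35  70 109 138 151 150 137]
 [181 136  94  52  25  21  37  75 111 131 129 119 104]
 [219 191 148  91  37  18  33  66  97 105  97  84  72]
 [221 217 184 120  52  26  37  72  97  88  74  60  50]
 [195 205 189 133  70  44  55  95 119  94  57  38  32]
 [158 171 165 130  93  71  78 109 124  90  44  28  25]
 [125 135 138 124 107  96  97 108 109  77  
[... 527 characters left out ...]
1  77  73  70  48  31  50  78  92]
 [ 52  50  50  58  71  77  77  65  47  33  56  89 106]
 [ 64  62  60  61  73  80  69  57  45  43  66 100 128]
 [ 60  54  54  64  74  76  69  56  56  71  93 129 171]
 [ 43  40  43  52  70  77  77  80  93 110 132 169 210]
 [ 26  32  36  52  72  85  97 115 133 151 176 207 228]
 [ 34  40  48  61  81 100 126 153 175 199 218 229 236]
 [ 58  72  81  92 111 135 167 198 217 226 233 236 238]
 [ 94 112 124 141 162 186 211 226 233 236 238 238 238]
 [129 152 175 194 211 223 230 235 237 237 238 238 239]
 [174 197 216 226 231 234 235 237 237 239 238 239 238]]
[ 0.49191102 -0.12967559  0.1697418 ] 0.5016641025613325 15.75
dp [-0.007 -0.871 -0.651] dr [-0.001  0.003 -0.   ]
```

Request:
arm_command(dp=[[0,-0.05,-0.2],[0,-0.2,-0.4],[0,-0.4,-0.6],[0,-0.6,-0.65],[0,-0.8,-0.65]], dr=[[0,0,0],[0,0,0],[0,0,0],[0,0,0],[0,0,0]], grip=[-1,-1,-1,-1,-1])

```text
time_s: 16.25
position: [0.493, 0.0322, 0.3036]
orientation: [1.0, 0.004, 0.003, -0.0]
ft_force: [1.4, 1.2, -0.9]
grip_width: 0.003
gripper_force: 0.0
```

```bash
python3 -c "
from h import *
s=manip.state();print(s['position'],s['ft_force'],s['time_s']);tgt(.001,.0135,.275)"
```

```text
[0.49303983 0.03224956 0.30361071] [ 1.44852114  1.21506269 -0.87973176] 16.25
dp [-0.014 -0.066  0.143] dr [-0.001 -0.007 -0.001]
```

Request:
arm_command(dp=[[-0.01,-0.07,0],[-0.01,-0.07,0.06],[-0.01,-0.07,0.1],[-0.01,-0.07,0.13],[-0.01,-0.07,0.13]], dr=[[0,0,0],[0,0,0],[0,0,0],[0,0,0],[0,0,0]], grip=[-1,-1,-1,-1,-1])

```text
time_s: 16.75
position: [0.4889, 0.0423, 0.272]
orientation: [1.0, 0.003, -0.001, 0.0]
ft_force: [-0.1, -0.4, -1.1]
grip_width: -0.0
gripper_force: 0.0
```

Request:
arm_command(dp=[[0,0,0.007],[0,0,0.014],[0,0,0.021],[0,0,0.028],[0,0,0.028]], dr=[[0,0,0],[0,0,0],[0,0,0],[0,0,0],[0,0,0]], grip=[-1,-1,-1,-1,-1])

```text
time_s: 17.25
position: [0.4898, 0.044, 0.2686]
orientation: [1.0, 0.004, 0.0, 0.0]
ft_force: [-1.5, -0.4, 2.8]
grip_width: -0.002
gripper_force: 1.6
```

Request:
arm_command(dp=[[0,0,-0.06],[0,0,-0.06],[0,0,-0.06],[0,0,0.02],[0,0,0.1]], dr=[[0,0,0],[0,0,0],[0,0,0],[0,0,0],[0,0,0]], grip=[0,0,0,0,0])

```text
time_s: 17.75
position: [0.4899, 0.0441, 0.2477]
orientation: [1.0, 0.004, 0.001, -0.0]
ft_force: [0.0, 0.4, -0.1]
grip_width: 0.501
gripper_force: 0.0
```

Request:
arm_command(dp=[[0,0,0.03],[0,0,0.055],[0,0,0.055],[0,0,0.055],[0,0,0.055]], dr=[[0,0,0],[0,0,0],[0,0,0],[0,0,0],[0,0,0]], grip=[0,0,-0.4,-0.8,-1])

```text
time_s: 18.25
position: [0.4898, 0.0444, 0.2375]
orientation: [1.0, 0.004, 0.0, -0.0]
ft_force: [-0.1, -0.3, 0.5]
grip_width: 0.193
gripper_force: 58.5
```

Request:
arm_command(dp=[[0,0,0],[0,0,0],[0,0,0],[0,0,0.01],[0,0,0.03]], dr=[[0,0,0],[0,0,0],[0,0,0],[0,0,0],[0,0,0]], grip=[-1,-1,-1,-1,-1])

```text
time_s: 18.75
position: [0.4899, 0.0443, 0.2319]
orientation: [1.0, 0.004, 0.001, -0.0]
ft_force: [-3.9, 0.9, 8.5]
grip_width: 0.189
gripper_force: 58.9
```

Request:
arm_command(dp=[[0,0,0.05],[0,0,0.1],[0,0,0.15],[0,0,0.2],[0,0,0.25]], dr=[[0,0,0],[0,0,0],[0,0,0],[0,0,0],[0,0,0]], grip=[-1,-1,-1,-1,-1])

```text
time_s: 19.25
position: [0.4899, 0.0443, 0.1815]
orientation: [1.0, 0.004, 0.0, -0.0]
ft_force: [-4.1, 1.0, 10.6]
grip_width: 0.194
gripper_force: 59.1
```

Request:
arm_command(dp=[[0,0,0.05],[0,0,0.09],[0,0,0.12],[0,0,0.14],[0,0,0.14]], dr=[[0,0,0],[0,0,0],[0,0,0],[0,0,0],[0,0,0]], grip=[-1,-1,-1,-1,-1])

```text
time_s: 19.75
position: [0.4899, 0.0443, 0.1534]
orientation: [1.0, 0.004, 0.0, -0.0]
ft_force: [-3.2, 0.4, 10.0]
grip_width: 0.193
gripper_force: 59.2
```

Request:
arm_command(dp=[[0,0.05,0],[0,0.12,0],[0,0.2,0],[0,0.28,0],[0,0.3,0]], dr=[[0,0,0],[0,0,0],[0,0,0],[0,0,0],[0,0,0]], grip=[-1,-1,-1,-1,-1])

```text
time_s: 20.25
position: [0.4905, -0.0179, 0.1538]
orientation: [1.0, 0.003, 0.0, 0.001]
ft_force: [-3.6, 1.1, 9.3]
grip_width: 0.191
gripper_force: 59.3
```

```bash
python3 -c "
from h import *
s=manip.state();print(s['position'],s['ft_force'],s['grip_width'],s['time_s'])
i=cap('scene','s3.png');cv2.imwrite('pics/c4.png',cv2.resize(i[120:240,200:360,::-1],(800,600),interpolation=2))"
```

```text
[ 0.49051219 -0.01793516  0.15381965] [-3.56393346  1.051556    9.34906188] 0.19057448840448954 20.25
```

View pics/c4.png

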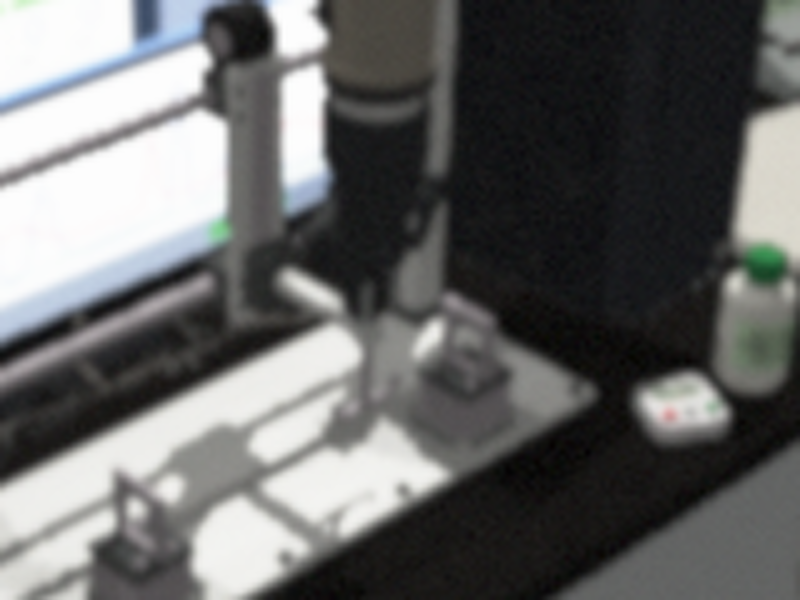

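The hook is pulled down with its stem at crop (368,360) and its horn near (365,408). The right eye's window is at about (470,345). I'll check against projections.

```bash
python3 -c "
from h import *
P=[[.4905,-.0179,z] for z in(.0735,.1665)]+[[.4905,-.0509,.0845],[.4905,.0151,.0845],[.491,-.1297,.079],[.466,-.1297,.11],[.516,-.1297,.11]]
print(((proj('scene',P)-[199.5,119.5])*5).round())"
```

```text
[[363. 408.]
 [367. 302.]
 [396. 379.]
 [331. 413.]
 [468. 347.]
 [494. 327.]
 [447. 300.]]
```

Request:
arm_command(dp=[[0,0.06,0],[0,0.13,0],[0,0.19,0],[0,0.23,0],[0,0.25,0]], dr=[[0,0,0],[0,0,0],[0,0,0],[0,0,0],[0,0,0]], grip=[-1,-1,-1,-1,-1])

```text
time_s: 20.8
position: [0.491, -0.0669, 0.1539]
orientation: [1.0, 0.004, 0.001, 0.0]
ft_force: [-2.4, 1.7, 9.5]
grip_width: 0.193
gripper_force: 59.3
```

Request:
arm_command(dp=[[0,0.03,0],[0,0.07,0],[0,0.11,0],[0,0.15,0],[0,0.18,0]], dr=[[0,0,0],[0,0,0],[0,0,0],[0,0,0],[0,0,0]], grip=[-1,-1,-1,-1,-1])

```text
time_s: 21.3
position: [0.4914, -0.1025, 0.1539]
orientation: [1.0, 0.004, 0.001, 0.0]
ft_force: [-2.1, 0.8, 9.3]
grip_width: 0.192
gripper_force: 59.3
```

Request:
arm_command(dp=[[0,0.02,0],[0,0.04,0],[0,0.06,0],[0,0.065,0],[0,0.065,0]], dr=[[0,0,0],[0,0,0],[0,0,0],[0,0,0],[0,0,0]], grip=[-1,-1,-1,-1,-1])

```text
time_s: 21.8
position: [0.4915, -0.1157, 0.154]
orientation: [1.0, 0.004, 0.001, 0.0]
ft_force: [-2.7, 0.6, 9.9]
grip_width: 0.189
gripper_force: 59.3
```

```bash
python3 -c "
from h import *
s=manip.state();print(s['position'],s['ft_force'],s['grip_width'],s['time_s'])
i=cap('scene','s4.png');cv2.imwrite('pics/c5.png',cv2.resize(i[140:230,245:365,::-1],(800,600),interpolation=2))"
```

```text
[ 0.49151697 -0.1156914   0.15395912] [-2.66141597  0.58449169  9.90501517] 0.1893047950454488 21.8
```

View pics/c5.png

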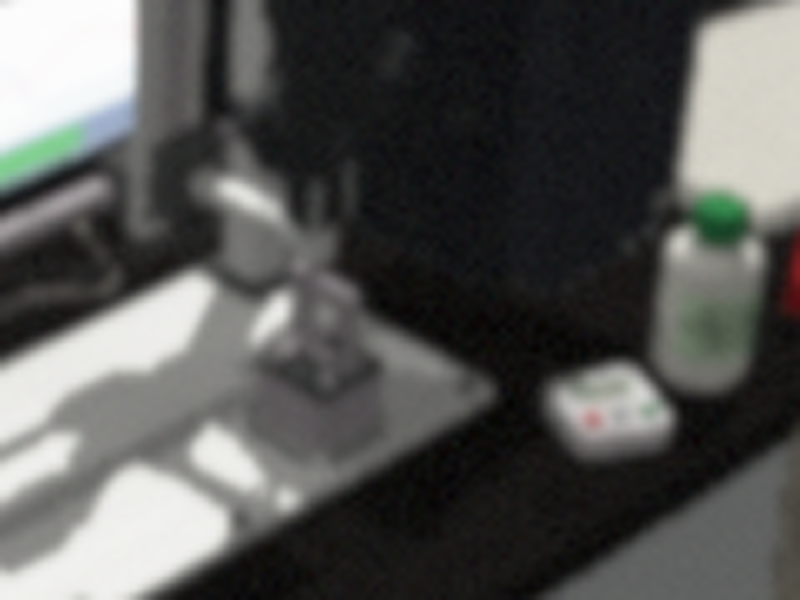

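The hook stands in the eye at crop (320,320), with the tin upright and no sideways force. I'll let it up slowly.

Request:
arm_command(dp=[[0,0,-0.03],[0,0,-0.06],[0,0,-0.08],[0,0,-0.095],[0,0,-0.11]], dr=[[0,0,0],[0,0,0],[0,0,0],[0,0,0],[0,0,0]], grip=[-1,-1,-1,-1,-1])

```text
time_s: 22.35
position: [0.4915, -0.1157, 0.1758]
orientation: [1.0, 0.004, 0.001, 0.001]
ft_force: [-0.8, -1.0, 5.5]
grip_width: 0.188
gripper_force: 58.9
```

Request:
arm_command(dp=[[0,0,-0.015],[0,0,-0.03],[0,0,-0.045],[0,0,-0.06],[0,0,-0.075]], dr=[[0,0,0],[0,0,0],[0,0,0],[0,0,0],[0,0,0]], grip=[-1,-1,-1,-1,-1])

```text
time_s: 22.85
position: [0.4915, -0.1157, 0.1907]
orientation: [1.0, 0.004, 0.001, 0.0]
ft_force: [-1.2, -0.5, 5.5]
grip_width: 0.191
gripper_force: 58.9
```

Request:
arm_command(dp=[[0,0,-0.015],[0,0,-0.03],[0,0,-0.045],[0,0,-0.06],[0,0,-0.075]], dr=[[0,0,0],[0,0,0],[0,0,0],[0,0,0],[0,0,0]], grip=[-1,-1,-1,-1,-1])

```text
time_s: 23.35
position: [0.4915, -0.1149, 0.2054]
orientation: [1.0, 0.004, 0.001, 0.0]
ft_force: [1.0, -0.3, 5.1]
grip_width: 0.189
gripper_force: 58.7
```

Request:
arm_command(dp=[[0,0,-0.02],[0,0,-0.04],[0,0,-0.06],[0,0,-0.08],[0,0,-0.1]], dr=[[0,0,0],[0,0,0],[0,0,0],[0,0,0],[0,0,0]], grip=[-1,-1,-1,-1,-1])

```text
time_s: 23.85
position: [0.4914, -0.1148, 0.2254]
orientation: [1.0, 0.004, 0.001, 0.0]
ft_force: [3.7, -1.1, 4.1]
grip_width: 0.189
gripper_force: 58.7
```

Request:
arm_command(dp=[[0,0,-0.012],[0,0,-0.024],[0,0,-0.036],[0,0,-0.046],[0,0,-0.052]], dr=[[0,0,0],[0,0,0],[0,0,0],[0,0,0],[0,0,0]], grip=[-1,-1,-1,-1,-1])

```text
time_s: 24.35
position: [0.4914, -0.1149, 0.2356]
orientation: [1.0, 0.004, 0.0, 0.0]
ft_force: [4.8, -1.1, 4.4]
grip_width: 0.194
gripper_force: 58.7
```

Request:
arm_command(dp=[[0,0,-0.003],[0,0,-0.006],[0,0,-0.009],[0,0,-0.009],[0,0,-0.009]], dr=[[0,0,0],[0,0,0],[0,0,0],[0,0,0],[0,0,0]], grip=[-1,-1,-1,-1,-1])

```text
time_s: 24.85
position: [0.4914, -0.1148, 0.2373]
orientation: [1.0, 0.004, 0.0, 0.0]
ft_force: [4.3, -0.7, 4.8]
grip_width: 0.188
gripper_force: 58.7
```

Request:
arm_command(dp=[[0,0,-0.004],[0,0,-0.008],[0,0,-0.012],[0,0,-0.012],[0,0,-0.012]], dr=[[0,0,0],[0,0,0],[0,0,0],[0,0,0],[0,0,0]], grip=[-1,-1,-1,-1,-1])

```text
time_s: 25.35
position: [0.4913, -0.1144, 0.2376]
orientation: [1.0, 0.005, -0.0, -0.0]
ft_force: [13.3, -1.1, -11.7]
grip_width: 0.189
gripper_force: 59.0
```

Request:
arm_command(dp=[[0,0,0.004],[0,0,0.007],[0,0,0.007],[0,0,0.007],[0,0,0.007]], dr=[[0,0,0],[0,0,0],[0,0,0],[0,0,0],[0,0,0]], grip=[-1,-1,-1,-1,-1])

```text
time_s: 25.85
position: [0.4913, -0.1144, 0.2375]
orientation: [1.0, 0.004, 0.0, -0.0]
ft_force: [8.4, -0.2, -2.1]
grip_width: 0.19
gripper_force: 60.2
```

Request:
arm_command(dp=[[0,0,0],[0,0,0],[0,0,0],[0,0,0],[0,0,0]], dr=[[0,0,0],[0,0,0],[0,0,0],[0,0,0],[0,0,0]], grip=[-0.6,-0.5,-0.3,-0.2,-0.1])

```text
time_s: 26.35
position: [0.4902, -0.1148, 0.2377]
orientation: [1.0, 0.004, -0.001, -0.0]
ft_force: [-0.1, -0.6, -0.6]
grip_width: 0.445
gripper_force: 0.0
```

Request:
arm_command(dp=[[0,0,-0.03],[0,0,-0.1],[0,0,-0.2],[0,0,-0.35],[0,0,-0.5]], dr=[[0,0,0],[0,0,0],[0,0,0],[0,0,0],[0,0,0]], grip=[0,0,0,0,0])

```text
time_s: 26.85
position: [0.4905, -0.1148, 0.3394]
orientation: [1.0, 0.004, -0.0, -0.0]
ft_force: [-0.2, 0.2, 0.4]
grip_width: 0.5
gripper_force: 0.0
```

```bash
python3 -c "
from h import *
s=manip.state();print(s['position'],s['ft_force'],s['grip_width'],s['time_s'])
for k in range(20):manip.capture('top')
i=cap('scene','s5.png');cv2.imwrite('pics/c6.png',cv2.resize(i[110:260,165:365,::-1],(800,600),interpolation=2))"
```

```text
[ 0.49049827 -0.11483204  0.3393742 ] [-0.15665765  0.24139934  0.36569316] 0.4995719499571904 26.85
```

View pics/c6.png

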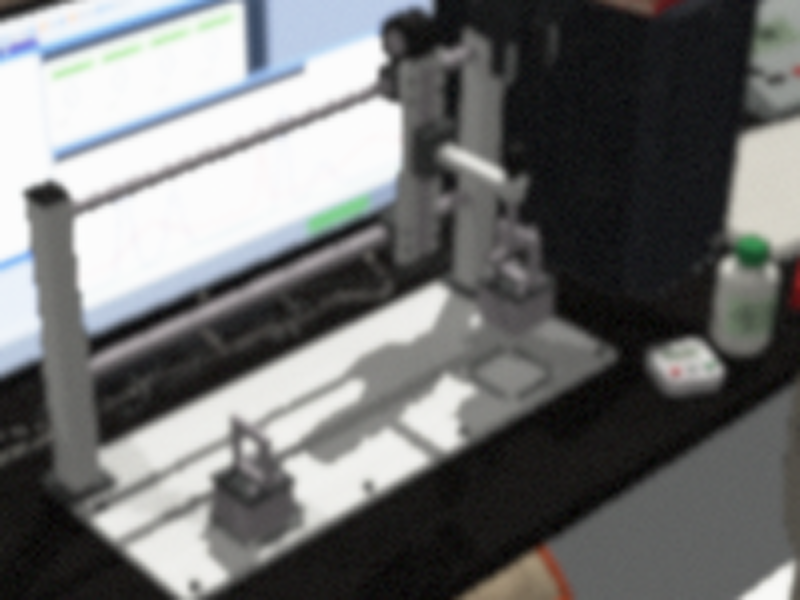

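The tin hangs on the hook at crop (520,270) above the empty nest at (510,372). The left tin stands upright, and the gripper is clear. I'll let any swing die out, check it and hand in.

Request:
arm_command(dp=[[0,0,0],[0,0,0],[0,0,0],[0,0,0],[0,0,0]], dr=[[0,0,0],[0,0,0],[0,0,0],[0,0,0],[0,0,0]], grip=[0,0,0,0,0])

```text
time_s: 28.4
position: [0.4909, -0.1149, 0.3381]
orientation: [1.0, 0.004, 0.0, 0.0]
ft_force: [0.0, -0.2, -0.9]
grip_width: 0.501
gripper_force: 0.0
```

Request:
arm_command(dp=[[0,0,0],[0,0,0],[0,0,0],[0,0,0],[0,0,0]], dr=[[0,0,0],[0,0,0],[0,0,0],[0,0,0],[0,0,0]], grip=[0,0,0,0,0])

```text
time_s: 28.9
position: [0.491, -0.1149, 0.3381]
orientation: [1.0, 0.004, 0.0, -0.0]
ft_force: [0.2, -0.3, 0.3]
grip_width: 0.502
gripper_force: 0.0
```

Request:
arm_command(dp=[[0,0,0],[0,0,0],[0,0,0],[0,0,0],[0,0,0]], dr=[[0,0,0],[0,0,0],[0,0,0],[0,0,0],[0,0,0]], grip=[0,0,0,0,0])

```text
time_s: 29.4
position: [0.491, -0.1149, 0.3381]
orientation: [1.0, 0.004, -0.0, 0.0]
ft_force: [-1.5, -1.0, -0.2]
grip_width: 0.503
gripper_force: 0.0
```

Request:
arm_command(dp=[[0,0,0],[0,0,0],[0,0,0],[0,0,0],[0,0,0]], dr=[[0,0,0],[0,0,0],[0,0,0],[0,0,0],[0,0,0]], grip=[0,0,0,0,0])

```text
time_s: 29.9
position: [0.491, -0.1149, 0.3381]
orientation: [1.0, 0.004, 0.0, 0.0]
ft_force: [-0.2, 0.1, 0.0]
grip_width: 0.5
gripper_force: 0.0
```

```bash
python3 -c "
from h import *
I=np.array([manip.capture('scene')[155:205,270:310].astype(float) for _ in range(12)]);J=I.std(0).mean(2)
K2=np.array([i for i in I]);print('tin std',J.mean(),J.max(),'drift',np.abs(I[:3].mean(0)-I[-3:].mean(0)).max(),np.abs(I[:3].mean(0)-I[5:8].mean(0)).max(),manip.state()['time_s'])"
```

```text
tin std 1.2143997906233959 3.9244401067520536 drift 8.333333333333332 7.333333333333332 30.5
```

```bash
python3 -c "
from workcell import manip
print(manip.finish_job())"
```

```text
the job is handed in; nothing more can be done
None
```

The right tin tested sound and now hangs still on the hook at the top stop; the left tin, loose by elimination since I never lifted it, stands upright in its nest, and the job was handed in at about 30.5 s.

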